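Edge the navy wallet out over the front of the desk, ready to be pinched

TASK

The zipped navy wallet in the row with the mobile phone and the calculator (not the one far off on the papers) lies flat on the desk and is too wide to be grasped from above. Slide it lengthwise towards you, out over the front edge of the desk, until its near end overhangs by about 5 cm so that someone can pinch it, and leave it lying there flat, square to the edge and safely balanced. Leave the phone and the calculator where they are.

Things in the scene. Friction and masses are not known exactly. Their poses are not given: they have to be found in the camera images.
- wallet: Navy zipped wallet, flat rigid slab 206 long x 106 wide x 17 mm thick, 0.14 kg, largest of three flat things in a row along the desk's front (left or right of the phone). Origin: centre of its underside; own y axis along its length, x across, z up. Starts wholly on the desk, length towards the front edge, up to 16 degrees askew; slides with ordinary friction. Nothing lies between it and the edge.
- phone: Bystander: black mobile phone, flat slab 150 x 74 x 8 mm, origin at the centre of its underside, its x axis along its length. To stay where it is (within 2 cm).
- calculator: Bystander: pale pocket calculator, flat slab 116 x 76 x 13 mm, origin at the centre of its underside, its x axis along its length. To stay where it is (within 2 cm).
- desk_mark (a point): Unmarked point on the desk surface (z = 0), axes as the world's. The desk's straight front edge runs along world y, 150 mm nearer the robot (-x). Not listed: a highlighter (18 mm high) behind the phone; a stapler (62) left of the row; a mouse on its mat and a jar (85) right of it; farther than 0.65 m ahead an open carton (250 high, corner 0.65 m straight ahead), parcels and small things.

How it is judged:
By the outcome, as a careful person would: the job done as asked, in the order asked, and still so for the second after the job is handed in, with the robot touching nothing.
It also fails if it takes over 32 s, if anything falls off the work surface, if the arm or the gripper's body presses on something with over 40 N, if the wrist force passes 120 N, or if a joint passes its speed limit or range.

ROBOT

A 6-joint arm with a two-finger parallel gripper is mounted at the origin on a cart in front of the work surface, level with it; the furniture and walls round the work are solid. World frame = base frame: x ahead of the robot, y to its left, z up, the work surface at z = 0. Lengths are in m, angles in rad, forces in N, time in s.
With the tool pointing down it reaches from about 0.225 to 0.875 m from the base axis. Payload 3.4 kg.
Tool frame: the origin (TCP) lies between the finger pads; the fingertips stand bot.tip_reach ahead of it and the grasp point (between the pads) lies 6 mm ahead of it (bot.tip_reach is the distance from the TCP to the fingertips, in m); z points along the fingers, y is the line along which they close (so a half turn about z gives the same grasp; the last joint's range is limited). The gripper opens to 85 mm and grips with 20 to 120 N. Pads are 22 mm wide; open, the fingers measure 114 mm over their backs; the gripper's body (76 mm by 85 mm) begins 54 mm behind the grasp point. The pads swing forward as they close: fully open they stand 13 mm farther back than shut.
Start: joints at [-1.28, 0.276, 1.505, -0, 1.361, -0.121], TCP at [0.23, -0.527, 0.256] pointing down, gripper open.
Joint ranges: [-2.89, 2.89], [-0.75, 2.08], [0.22, 2.7], [-1.18, 4.32], [0.11, 2.71], [-2.7, 2.7]. Speed limits (rad/s): [2.57, 2.57, 3.14, 3.14, 3.14, 3.14].

INTERFACE

Orientations are given as [roll, pitch, yaw] about the fixed x, y, z axes, in that order (R = Rz(yaw) Ry(pitch) Rx(roll)).
In Python, from bench import bot, eyes gives the robot as it stands.
- The arm moves only by the shell command python3 -m crank 'ROWS' [OPENING] [FORCE]. ROWS is JSON, a list of rows, each an object with "offset": the shift along the tool's x, y, z in m, a list of three; "turn": the turn about the tool's z in rad. A call has 1 to 8 rows; each row shifts and turns the commanded pose from where the row before left it, along the tool's axes as they then stand; what a row does not reach is not made up. A row lasts 1/10 s, in which the tool goes at most 50 mm and 8.59 degrees, less where a joint would pass 70% of its speed; a pose out of reach is approached as far as the arm can. A call is refused whole if a number of a shift passes 0.05 or a number of a turn 0.15, either way. A call with a gripper value outside its range is refused whole. OPENING is the opening, from -1 (shut) to 1 (fully open), set as the call begins (- or left out, the last holds). The fingers move at their own pace and stop on an object; FORCE is the grip in N (left out, the last holds). Time passes only in rows, so rows that do not move let the fingers close. It gives the time, the measured TCP pose, the force and the opening at its end, in the units of the state.
- bot.get_state(): the state, without advancing time (a new reading comes with each control period).
- eyes.read_camera(name): name is "scene" or "top" or "wrist"; returns a dict with "img" (384x512x3 uint8, red, green, blue), "camera_matrix" (3x3 intrinsics, pixels), "k1" (the pictures are not rectified: a ray, as slopes to the right and down, at radius r is drawn at 1 + k1 r^2 times it, then the intrinsics apply), "pose" (4x4, takes a point from camera to world coordinates); the wrist camera has in their place "mount" (4x4, takes a point from camera to tool coordinates, whose origin is the TCP and whose axes are the flange's). Camera axes: x right, y down, z forward; pixel columns grow to the right and rows downward; lengths in m; the calibration is good to about 2 mm. A picture is of the moment at which its call begins: read the wrist's pose just before it. There is no depth.
- bot.close_job(): hands the job in, once; it reports no verdict.
The state is a dict: "time_s": time; "joint_pos": joint angles; "dq": joint speeds; "tau": joint torques, N m; "ee_pos": TCP position; "ee_rot": TCP orientation; "ft_force": force on the tool from outside, world axes, zero at the start; "moment": the same for the moment, N m; "grip_width": finger opening in m.
Only numpy, scipy, OpenCV 4.12 (cv2) and the standard library are available. Lean on these libraries where they do the work, as an engineer would, in place of code of your own. Each camera call takes 0.05 s, during which the arm holds its last target. There are 200 camera calls.

## Working session

There is one attempt and no reset: what is moved stays moved. The work goes in short steps, Python scripts to look and compute and a shell command to move; the robot and the scene stay as the last step left them, time stands still between calls to the robot, and variables do not carry over. Pictures are saved under pics/ and viewed, on a budget of 10 in all, crops included, one or two more only if the job needs it, and the job is handed in when it is done.

```bash
mkdir -p pics; ls
python3 - <<'E'
from bench import bot, eyes
import cv2
s=bot.get_state();print({k:s[k] for k in('time_s','ee_pos','ee_rot','ft_force','grip_width')},bot.tip_reach)
for n in('top','scene'):
    c=eyes.read_camera(n);cv2.imwrite(f'pics/{n}0.png',cv2.resize(c['img'][:,:,::-1],(800,600),interpolation=cv2.INTER_CUBIC))
    print(n,c['camera_matrix'],c['k1'],c['pose'])
E
```

```text
pics
{'time_s': 0.0, 'ee_pos': array([ 0.2300029 , -0.52647407,  0.25545069]), 'ee_rot': array([-3.13980967e+00, -2.06161863e-04,  4.11794738e-01]), 'ft_force': array([-0.07674938, -0.50602754, -0.52856782]), 'grip_width': 0.085539723214373} 0.025
top [[446.79764116   0.         258.96330937]
 [  0.         446.79764116 191.49663376]
 [  0.           0.           1.        ]] -0.03276200250507114 [[-0.02314337 -0.9853119   0.1691888   0.29960932]
 [-0.99971862  0.02192847 -0.00904593  0.04795158]
 [ 0.00520301 -0.16935055 -0.98554215  0.92273392]
 [ 0.          0.          0.          1.        ]]
scene [[482.34121328   0.         252.06404417]
 [  0.         482.34121328 199.18887253]
 [  0.           0.           1.        ]] 0.007615953097599282 [[-0.64227629 -0.28852549  0.71009451 -0.17146987]
 [-0.76646168  0.24685078 -0.59295969  0.57942817]
 [-0.0042034  -0.92510418 -0.37969013  0.3915953 ]
 [ 0.          0.          0.          1.        ]]
```

View pics/top0.png

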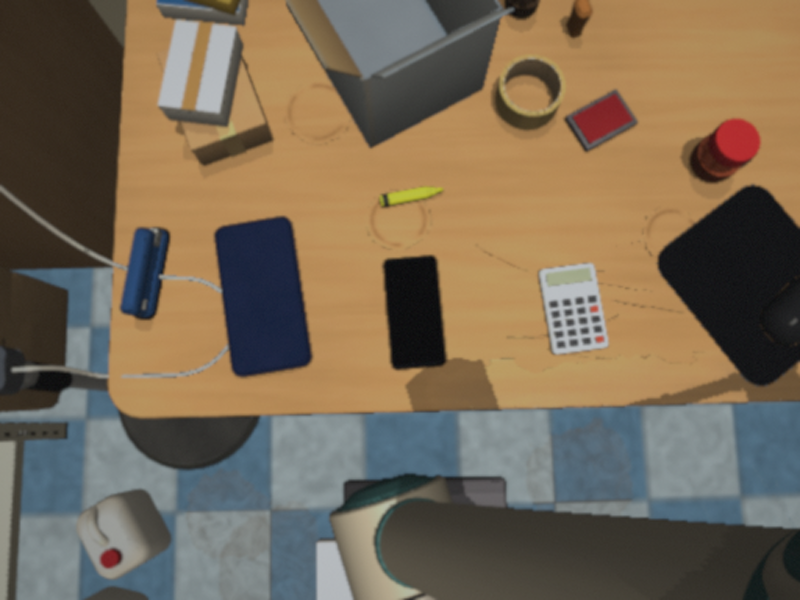

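View pics/scene0.png

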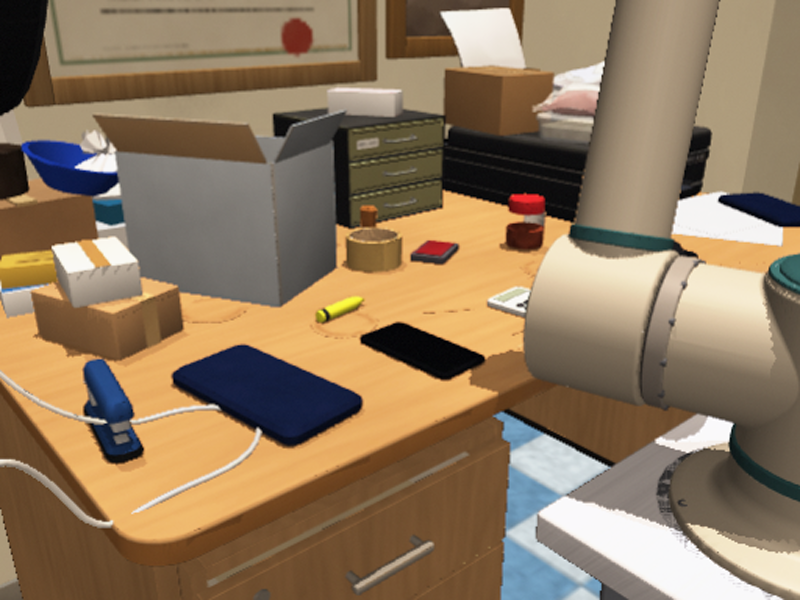

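The top view (800 px scale) shows the wallet with corners at about (216,226), (292,218), (311,364) and (236,376). The phone is at (385..445, 257..369), the calculator at (540..607, 264..354), and the front edge runs from (130,416) to (800,402). The carton corner is at (370,145). The scene view agrees, and the wallet is the left one in the row.

```bash
cat > h.py <<'E'
import numpy as np, cv2
from bench import bot, eyes
def px2w(c,uv,z,s=1.5625,off=(0,0)):
    # uv in the enlarged picture (pixel centres), to points on the plane at height z
    uv=(np.float64(uv)+.5)/s-.5+np.float64(off)
    xd=cv2.undistortPoints(uv.reshape(-1,1,2),c['camera_matrix'],np.array([c['k1'],0,0,0,0.]))[:,0]
    d=np.c_[xd,np.ones(len(xd))]@c['pose'][:3,:3].T; o=c['pose'][:3,3]
    return o+d*((z-o[2])/d[:,2])[:,None]
def wallet(img):
    "min-area box of the biggest navy blob in the wallet's region, native pixels"
    h=cv2.cvtColor(img,cv2.COLOR_RGB2HSV)
    m=cv2.inRange(h,(110,90,15),(128,255,140))
    m[:, :128]=0; m[:,235:]=0; m[:115]=0
    m=cv2.morphologyEx(m,cv2.MORPH_OPEN,np.ones((5,5)))
    n,l,st,_=cv2.connectedComponentsWithStats(m); k=1+np.argmax(st[1:,4])
    ct=max(cv2.findContours(np.uint8(l==k),0,cv2.CHAIN_APPROX_NONE)[0],key=len)
    return ct[:,0]
def fit(c,z=.017):
    p=px2w(c,wallet(c['img']),z,1)[:,:2]
    (cx,cy),(w,h),a=cv2.minAreaRect(np.float32(p)*1000)
    return (cx,cy),(w,h),a,p.min(0)*1000,p.max(0)*1000
E
python3 - <<'E'
from h import *
np.set_printoptions(precision=4,suppress=True)
c=eyes.read_camera('top')
print('wallet corners',px2w(c,[(216,226),(292,218),(311,364),(236,376)],.017))
print('fit',fit(c))
print('phone',px2w(c,[(385,260),(436,257),(446,366),(392,369)],.008))
print('calc',px2w(c,[(540,268),(595,264),(607,349),(555,354)],.013))
print('edge',px2w(c,[(200,415),(300,413),(500,408),(700,404)],0))
print('stapler,highl,carton corner base',px2w(c,[(125,315),(155,318),(168,230),(382,200),(440,190),(372,145)],0))
# edge crop
g=c['img'];cv2.imwrite('pics/edge.png',cv2.resize(g[130:290,100:300,::-1],None,fx=4,fy=3.75*16/15,interpolation=cv2.INTER_CUBIC)[:600])
E
```

```text
wallet corners [[0.5608 0.2909 0.017 ]
 [0.5696 0.1888 0.017 ]
 [0.373  0.1633 0.017 ]
 [0.3596 0.2604 0.017 ]]
fit ((465.5818786621094, 227.96725463867188), (198.9729766845703, 99.70256805419922), 8.477473258972168, array([362.2627, 167.0471]), array([568.6578, 288.6637]))
phone [[ 0.511   0.065   0.008 ]
 [ 0.5137 -0.0036  0.008 ]
 [ 0.3671 -0.0122  0.008 ]
 [ 0.3648  0.0586  0.008 ]]
calc [[ 0.4944 -0.1418  0.013 ]
 [ 0.4983 -0.216   0.013 ]
 [ 0.384  -0.224   0.013 ]
 [ 0.3791 -0.1551  0.013 ]]
edge [[ 0.3109  0.3108  0.    ]
 [ 0.3107  0.1799  0.    ]
 [ 0.3112 -0.0816  0.    ]
 [ 0.3095 -0.3464  0.    ]]
stapler,highl,carton corner base [[ 0.4453  0.4151  0.    ]
 [ 0.4403  0.3744  0.    ]
 [ 0.5616  0.3612  0.    ]
 [ 0.5975  0.0678  0.    ]
 [ 0.6102 -0.0125  0.    ]
 [ 0.6779  0.0804  0.    ]]
```

View pics/edge.png

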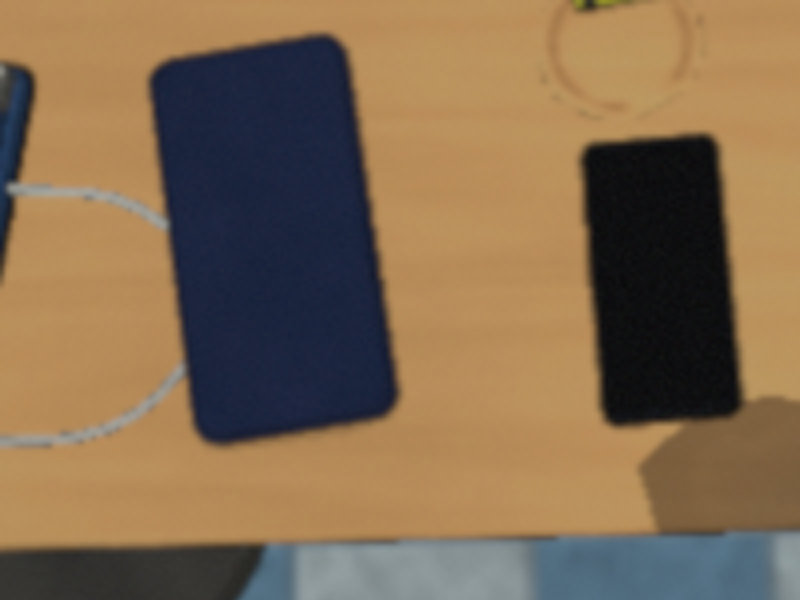

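Wallet: centre about (0.466, 0.228), skew 8.5°, far end about x 0.568. The measured sizes match the given ones. The edge is at x = 0.311, so the far end should finish at about x = 0.467. I'll push from behind with the two part-open fingers forming a straight face.

```bash
python3 -m crank '[{"offset":[0,0,0],"turn":0.132},{"offset":[0,0,0],"turn":0.132},{"offset":[0.028,-0.04,0],"turn":0},{"offset":[0.028,-0.04,0],"turn":0},{"offset":[0.028,-0.04,0],"turn":0},{"offset":[0.028,-0.04,0],"turn":0},{"offset":[0.028,-0.04,0],"turn":0},{"offset":[0.028,-0.04,0],"turn":0}]' 0.18
```

```text
time_s: 0.95
ee_pos: [0.3613, -0.263, 0.2562]
ee_rot: [3.142, -0.0, 0.147]
ft_force: [-0.2, 0.1, 0.3]
grip_width: 0.0504
```

```bash
python3 -m crank '[{"offset":[0.018,-0.037,0],"turn":0},{"offset":[0.018,-0.037,0],"turn":0},{"offset":[0.018,-0.037,0],"turn":0},{"offset":[0.018,-0.037,0],"turn":0},{"offset":[0.018,-0.037,0],"turn":0},{"offset":[0.018,-0.037,0],"turn":0},{"offset":[0.018,-0.037,0],"turn":0},{"offset":[0.018,-0.037,0],"turn":0}]'
```

```text
time_s: 1.75
ee_pos: [0.4599, 0.0509, 0.2562]
ee_rot: [3.141, -0.0, 0.148]
ft_force: [-0.1, -0.6, 1.1]
grip_width: 0.0507
```

```bash
python3 -m crank '[{"offset":[0.015,-0.04,0],"turn":0},{"offset":[0.015,-0.04,0],"turn":0},{"offset":[0.03,-0.035,0],"turn":0},{"offset":[0.03,-0.03,0],"turn":0},{"offset":[0.035,-0.028,0],"turn":0},{"offset":[0.035,0,0],"turn":0},{"offset":[0,0,0.04],"turn":0},{"offset":[0,0,0.04],"turn":0}]'
python3 - <<'E'
from h import *
s=bot.get_state();print(s['ee_pos'],s['joint_pos'])
g=eyes.read_camera('wrist')['img'];cv2.imwrite('pics/w1.png',cv2.resize(g[:,:,::-1],(640,480)))
E
```

```text
time_s: 2.55
ee_pos: [0.5944, 0.2447, 0.1757]
ee_rot: [-3.141, -0.003, 0.148]
ft_force: [0.2, 0.4, -0.8]
grip_width: 0.0502
[0.59441553 0.24465074 0.17569233] [ 2.82361124e-01  4.25594638e-01  1.47927243e+00 -1.74263921e-04
  1.23363899e+00  1.70490225e+00]
```

View pics/w1.png

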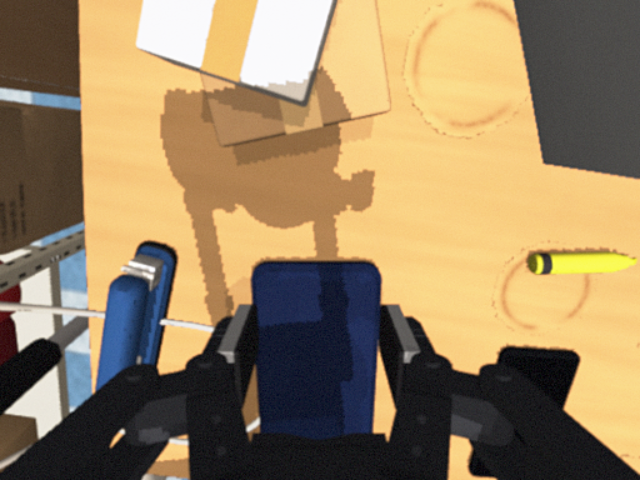

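The wrist view shows the wallet between the fingers, centred and aligned, with its far edge at row 262. I'll project that edge to check the clearance before lowering.

Run:
```python
from h import *
from scipy.spatial.transform import Rotation as R
s=bot.get_state();c=eyes.read_camera('wrist')
T=np.eye(4);T[:3,:3]=R.from_euler('xyz',s['ee_rot']).as_matrix();T[:3,3]=s['ee_pos']
c['pose']=T@c['mount']; print(c['mount'].round(3))
print(px2w(c,[(262,262),(374,262),(317,262),(316,433)],.017,1.25).round(4))
print('box',px2w(c,[(232,163),(388,125)],0,1.25).round(3))
```

```text
[[ 0.001 -0.953 -0.302  0.078]
 [ 1.     0.001  0.    -0.   ]
 [ 0.    -0.302  0.953 -0.118]
 [ 0.     0.     0.     1.   ]]
[[0.5624 0.2821 0.017 ]
 [0.5749 0.1981 0.017 ]
 [0.5686 0.2409 0.017 ]
 [0.4057 0.2176 0.017 ]]
box [[0.63  0.314 0.   ]
 [0.674 0.205 0.   ]]
```

Run:
```python
from h import *
from scipy.spatial.transform import Rotation as R
s=bot.get_state();c=eyes.read_camera('wrist')
T=np.eye(4);T[:3,:3]=R.from_euler('xyz',s['ee_rot']).as_matrix();T[:3,3]=s['ee_pos']
c['pose']=T@c['mount'];t=eyes.read_camera('top')
for z in (.04,.06,.08,.1,.12,.14): print(z,px2w(c,[(304,103),(388,110),(224,145)],z,1.25)[:,:2].round(3).tolist(),px2w(t,[(226,124),(271,134),(202,163)],z)[:,:2].round(3).tolist())
```

```text
0.04 [[0.678, 0.265], [0.682, 0.213], [0.646, 0.312]] [[0.696, 0.275], [0.68, 0.214], [0.641, 0.306]]
0.06 [[0.677, 0.264], [0.68, 0.216], [0.647, 0.307]] [[0.687, 0.27], [0.672, 0.21], [0.634, 0.3]]
0.08 [[0.676, 0.263], [0.679, 0.22], [0.649, 0.303]] [[0.678, 0.265], [0.663, 0.207], [0.626, 0.294]]
0.1 [[0.675, 0.263], [0.678, 0.223], [0.651, 0.298]] [[0.669, 0.259], [0.654, 0.203], [0.618, 0.288]]
0.12 [[0.674, 0.262], [0.677, 0.227], [0.653, 0.293]] [[0.66, 0.254], [0.646, 0.199], [0.61, 0.282]]
0.14 [[0.674, 0.261], [0.676, 0.23], [0.654, 0.289]] [[0.651, 0.249], [0.637, 0.195], [0.603, 0.276]]
```

The parcel stack is about 0.08 m high and starts at x ≥ 0.67, so it clears the gripper. Going down.

```bash
python3 -m crank '[{"offset":[0,0,0.04],"turn":0},{"offset":[0,0,0.04],"turn":0},{"offset":[0,0,0.03],"turn":0},{"offset":[0,0,0.02],"turn":0},{"offset":[0,0,0.01],"turn":0},{"offset":[0,0,0.004],"turn":0},{"offset":[0,0,0.002],"turn":0},{"offset":[0,0,0],"turn":0}]'
```

```text
time_s: 3.55
ee_pos: [0.5937, 0.2441, 0.0318]
ee_rot: [-3.141, -0.003, 0.148]
ft_force: [-0.1, 0.1, -0.1]
grip_width: 0.0505
```

```bash
python3 -m crank '[{"offset":[0,0,0.002],"turn":0},{"offset":[0,0,0],"turn":0}]'; python3 -m crank '[{"offset":[0,0,0.002],"turn":0},{"offset":[0,0,0],"turn":0}]'
```

```text
time_s: 3.75
ee_pos: [0.5929, 0.2439, 0.0289]
ee_rot: [-3.142, -0.001, 0.148]
ft_force: [-0.5, -0.3, -0.5]
grip_width: 0.0505
time_s: 3.95
ee_pos: [0.5925, 0.2438, 0.0262]
ee_rot: [3.141, 0.0, 0.148]
ft_force: [-0.6, -0.6, -0.1]
grip_width: 0.0503
```

```bash
python3 -m crank '[{"offset":[-0.006,0,0],"turn":0},{"offset":[-0.005,0,0],"turn":0},{"offset":[-0.004,0,0],"turn":0},{"offset":[-0.004,0,0],"turn":0},{"offset":[-0.004,0,0],"turn":0},{"offset":[-0.004,0,0],"turn":0},{"offset":[-0.004,0,0],"turn":0},{"offset":[-0.004,0,0],"turn":0}]'; python3 -m crank '[{"offset":[-0.005,0,0],"turn":0.0185},{"offset":[-0.005,0,0],"turn":0.0185},{"offset":[-0.005,0,0],"turn":0.0185},{"offset":[-0.005,0,0],"turn":0.0185},{"offset":[-0.005,0,0],"turn":0.0185},{"offset":[-0.005,0,0],"turn":0.0185},{"offset":[-0.005,0,0],"turn":0.0185},{"offset":[-0.005,0,0],"turn":0.0185}]'
python3 - <<'E'
from h import *
s=bot.get_state();print(s['ee_pos'])
g=eyes.read_camera('top')['img'];cv2.imwrite('pics/t2.png',cv2.resize(g[100:300,90:340,::-1],None,fx=3,fy=3,interpolation=cv2.INTER_CUBIC))
E
```

```text
time_s: 4.75
ee_pos: [0.5578, 0.2386, 0.0263]
ee_rot: [3.142, -0.0, 0.148]
ft_force: [0.8, 0.3, -0.7]
grip_width: 0.0503
time_s: 5.55
ee_pos: [0.5178, 0.2353, 0.0263]
ee_rot: [3.141, -0.0, -0.002]
ft_force: [1.2, -0.5, 1.0]
grip_width: 0.0507
[0.51779268 0.23530043 0.02630128]
```

View pics/t2.png

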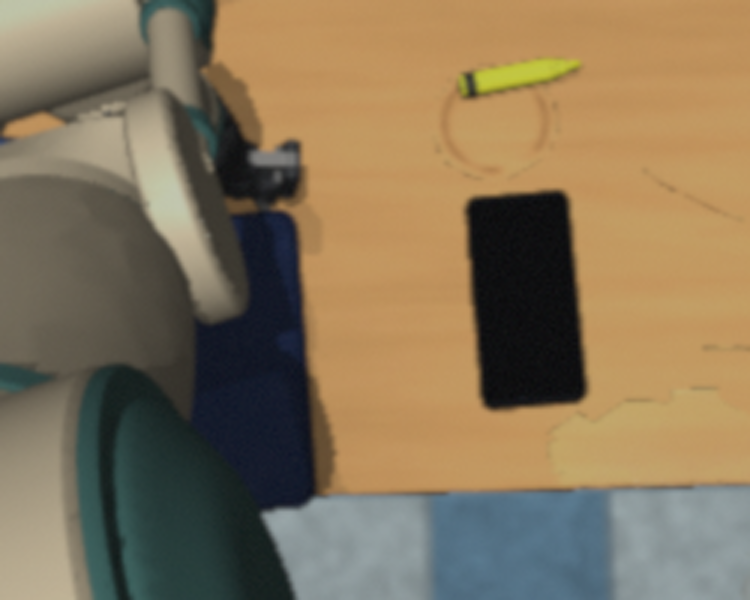

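The arm hides most of the wallet. The right side is visible from (298,240) to (311,480), and the near end is just past the desk edge. I'll measure that side and look from the scene and wrist cameras.

Run:
```python
from h import *
from scipy.spatial.transform import Rotation as R
t=eyes.read_camera('top')
p=px2w(t,[(298,240),(312,480),(250,212),(280,212),(290,507)],.017,3,(90,100));print(p.round(4),np.degrees(np.arctan2(*(p[0]-p[1])[[1,0]])))
s=bot.get_state();c=eyes.read_camera('wrist')
cv2.imwrite('pics/w2.png',cv2.resize(c['img'][:,:,::-1],(640,480)))
```

```text
[[0.4831 0.1836 0.017 ]
 [0.3193 0.1738 0.017 ]
 [0.5036 0.2169 0.017 ]
 [0.5031 0.1961 0.017 ]
 [0.3018 0.1885 0.017 ]] 3.427932569746718
```

View pics/w2.png

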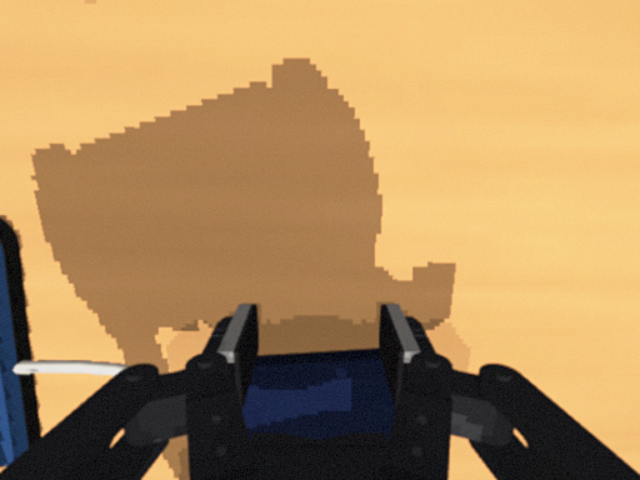

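The wallet still lags by about 3°: only the right finger touches it, which turns it the right way. I'll push straight on.

```bash
python3 -m crank '[{"offset":[-0.004,0,0],"turn":0},{"offset":[-0.004,0,0],"turn":0},{"offset":[-0.004,0,0],"turn":0},{"offset":[-0.004,0,0],"turn":0},{"offset":[-0.004,0,0],"turn":0},{"offset":[-0.003,0,0],"turn":0},{"offset":[-0.002,0,0],"turn":0},{"offset":[0,0,0],"turn":0}]'
cat > m.py <<'E'
from h import *
import sys
t=eyes.read_camera('top');c=eyes.read_camera('wrist')
a=cv2.resize(t['img'][100:300,90:240,::-1],None,fx=3,fy=3,interpolation=cv2.INTER_CUBIC)
b=cv2.resize(c['img'][200:384,140:360,::-1],None,fx=1.5,fy=1.5,interpolation=cv2.INTER_CUBIC)
o=np.zeros((600,790,3),np.uint8);o[:,:450]=a;o[:b.shape[0],455:455+b.shape[1]]=b
cv2.imwrite(sys.argv[1],o)
E
python3 m.py pics/t3.png
```

```text
time_s: 6.5
ee_pos: [0.4925, 0.2353, 0.0262]
ee_rot: [3.141, 0.001, -0.0]
ft_force: [0.2, 0.6, -0.2]
grip_width: 0.0507
```

View pics/t3.png

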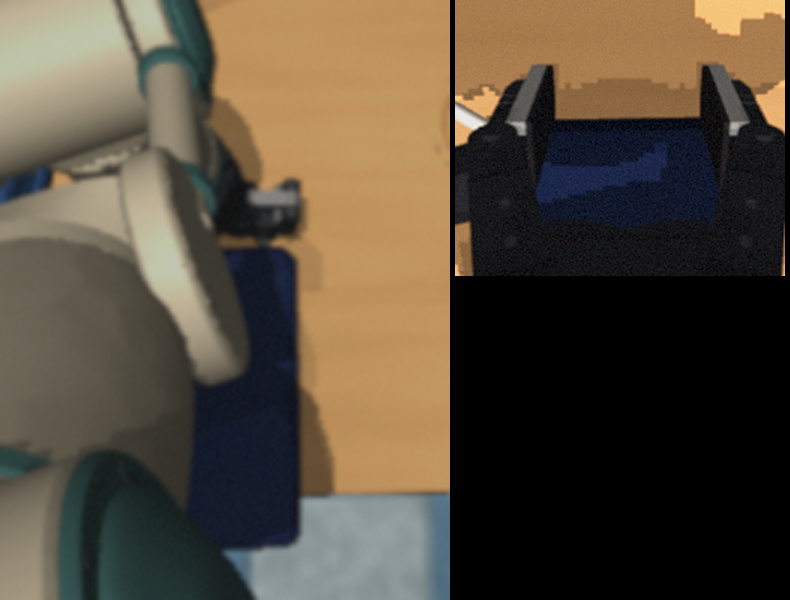

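Now it is square with both fingers flush. The near end is at row 547, the far end at row 249 and the desk edge at row 494.

Run:
```python
from h import *
t=eyes.read_camera('top')
p=px2w(t,[(297,270),(300,525),(260,249),(270,547)],.017,3,(90,100));print(p.round(4),np.degrees(np.arctan2(*(p[0]-p[1])[[1,0]])))
print(px2w(t,[(360,494)],0,3,(90,100)))
```

```text
[[0.4621 0.1842 0.017 ]
 [0.2898 0.1818 0.017 ]
 [0.4774 0.2097 0.017 ]
 [0.2759 0.2017 0.017 ]] 0.8107348212490852
[[0.30954505 0.14350193 0.        ]]
```

Overhang is about 35 mm, so it needs 14 mm more. After that I'll back off and lift.

```bash
python3 -m crank '[{"offset":[-0.003,0,0],"turn":0},{"offset":[-0.004,0,0],"turn":0},{"offset":[-0.003,0,0],"turn":0},{"offset":[-0.002,0,0],"turn":0},{"offset":[-0.002,0,0],"turn":0},{"offset":[0,0,0],"turn":0},{"offset":[0,0,0],"turn":0}]'; python3 -m crank '[{"offset":[0.005,0,0],"turn":0},{"offset":[0.02,0,0],"turn":0},{"offset":[0.01,0,0],"turn":0},{"offset":[0,0,-0.04],"turn":0},{"offset":[0,0,-0.05],"turn":0},{"offset":[0,0,-0.05],"turn":0},{"offset":[0,0,-0.05],"turn":0},{"offset":[0,0,-0.03],"turn":0}]'
```

```text
time_s: 7.35
ee_pos: [0.4789, 0.2353, 0.0262]
ee_rot: [3.141, 0.0, -0.0]
ft_force: [0.1, -0.2, 0.4]
grip_width: 0.0501
time_s: 8.15
ee_pos: [0.5156, 0.2357, 0.2508]
ee_rot: [-3.14, -0.006, -0.0]
ft_force: [-0.1, 0.1, -0.2]
grip_width: 0.05
```

Moving the arm aside (−y) so the top camera can see the wallet.

```bash
python3 -m crank '[{"offset":[-0.02,0.04,0],"turn":0},{"offset":[-0.02,0.04,0],"turn":0},{"offset":[-0.01,0.045,0],"turn":0},{"offset":[-0.01,0.045,0],"turn":0},{"offset":[-0.01,0.045,0],"turn":0},{"offset":[-0.01,0.045,0],"turn":0},{"offset":[-0.01,0.045,0],"turn":0},{"offset":[-0.01,0.045,0],"turn":0}]'; python3 -m crank '[{"offset":[0,0.045,0],"turn":0},{"offset":[0,0.045,0],"turn":0},{"offset":[0,0.045,0],"turn":0},{"offset":[0,0.045,0],"turn":0},{"offset":[0,0.03,0],"turn":0},{"offset":[0,0,0],"turn":0},{"offset":[0,0,0],"turn":0}]'
python3 - <<'E'
from h import *
t=eyes.read_camera('top');print(fit(t))
cv2.imwrite('pics/t4.png',cv2.resize(t['img'][110:300,100:300,::-1],None,fx=3,fy=3,interpolation=cv2.INTER_CUBIC))
E
```

```text
time_s: 8.95
ee_pos: [0.4134, -0.1164, 0.2466]
ee_rot: [3.141, -0.001, -0.0]
ft_force: [0.5, -1.0, 0.7]
grip_width: 0.0503
time_s: 9.65
ee_pos: [0.4137, -0.325, 0.2459]
ee_rot: [-3.14, 0.001, -0.002]
ft_force: [0.7, 0.3, -0.4]
grip_width: 0.0504
((363.1374206542969, 237.43141174316406), (199.2675018310547, 100.3211441040039), 0.1405896097421646, array([263.44152871, 187.06886092]), array([462.75711404, 287.4644614 ]))
```

View pics/t4.png

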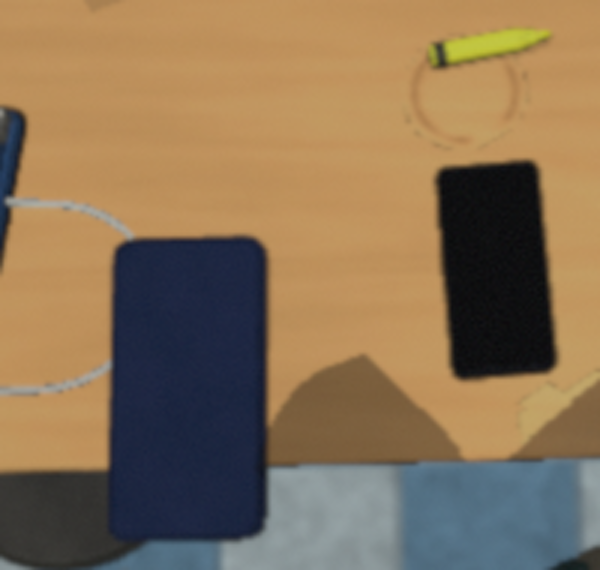

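The wallet is flat and 0.1° off square. Its centre is at x = 0.363, so the near end is at about 0.260 and overhangs the edge (about 0.310) by about 50 mm. The phone hasn't moved.

```bash
python3 -c "
from bench import bot
bot.close_job()"
```

```text
the job is handed in; nothing more can be done
```

The wallet now overhangs the desk's front edge by about 50 mm, lying flat and 0.1° off square by the last top picture. I pushed its far end with the two half-open fingers, turned it straight on the way, then backed off, lifted clear and handed in after about 10 s.

- **Balance:** its centre is at x = 0.363, about 53 mm inside the edge at about x = 0.310.
- **Forces:** readings at the end of each move were about 1 N at most.
- **Phone and calculator:** in the last picture the phone lies where it was. The calculator was outside that crop, so I didn't re-measure it. The fingers were only low beside the wallet, well away from it.
- **Disagreements:** image fits gave the wallet as 199 × 100 mm, against the stated 206 × 106, because the outline mask trims its edges. I used its centre and the stated length, so the overhang is good to about 2–3 mm. Midway the wallet lagged the turn by about 3°, and the straight push that followed corrected it.

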